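# Draw the capped tube from its slanted stand and hold it upright

## Task

Lift the keeper bar off the slanted tube stand and lay it down gently, flat on the worktop with its grip tab up, clear of the stand. Then draw the one capped tube out of its socket, turn it from its slant to upright, cap up, and keep holding it still in the air for inspection, its foot at least 15 cm above the worktop: the program finishes while the gripper still holds it. Leave the two short open tubes in their sockets and do not disturb the things standing round about.

Things in the scene. Friction and masses are not known exactly. Their poses are not given: they have to be found in the camera images.
- stand: Slanted tube stand, fixed: white block between two upright aluminium end plates, 118 (x) x 234 (y) x 142 mm high. Origin on the worktop under the block's middle; z up, y along the row of three sockets, -x the side the tubes lean to (roughly toward the robot). End plates' inner faces: y = +-110 mm; their front posts (x = -70 to -34 mm) end in forks, floor at z = 134, prongs to 142 mm.
- socket1 (a point): Centre of the mouth of the middle socket, at x = -25, z = 67 mm in the stand's frame (axes as the stand's). The other two mouths are 50 mm away along the stand's y, either way. Each socket is round, 18 mm wide, 42 mm deep, and leans 30 degrees from vertical: its axis, going up and out, is (-0.5, 0, 0.866) in the stand's frame.
- keeper: Keeper bar, loose: flat steel bar 24 (x) x 250 (y) x 8 mm with a grey upright grip tab on the middle of its top, 12 thick (x) x 44 long (y), reaching 41 mm above the bar's underside; about 0.16 kg. Origin: centre of the underside, z up, y along the bar. It starts level in the stand's two forks (28 mm gap), some 5 mm over the capped tube, along the row; it lifts straight up.
- capped_tube: The only tube with a cap: 108 mm long, body 16 mm in diameter, screw cap 20 mm in diameter from 89 to 108 mm above the foot, firmly fixed; about 25 g. Origin: centre of the foot; z along the tube to the cap. It starts in any of the three sockets, leaning 30 to 34 degrees, 66 mm of it standing out; about 1 mm of play; drawn out along its own axis. The cap can be pinched from any side.
- short_tube_a: Short open tube without a cap, 16 mm in diameter, 75 mm long, white; stands in another socket and sticks out 33 mm. Origin: centre of the foot, z toward the open end.
- short_tube_b: The second short open tube, the same as the first, in the remaining socket.
- timer: Bystander (the bystanders stand to the left and right; the worktop between stand and robot, x = 0.39 to 0.47, y = -0.2 to 0.2 m, is free): small white timer lying on the worktop, 64 x 64 x 18 mm; origin at the centre of its underside.
- jar: Bystander: white plastic jar with a ribbed screw cap, 62 mm wide, 87 mm high; origin at the centre of its underside.
- jar_lid: Bystander: white ribbed jar lid, 67 mm wide, 17 mm high; origin at the centre of its underside.
- cone: Bystander: small metal cone with a flat rim, 45 mm wide, 18 mm high; origin at the centre of its underside.
Mind the look-alikes: they are no part of the job. Leave any blue or turquoise look-alike of the capped_tube alone.

How it is judged (in metres and radians):
On the way, in this order (a step that is already met when the one before it is completed fails the run):
1. the keeper bar lies flat on the worktop, let go and clear of the stand, the capped tube still in its socket (height (world z) of keeper below 0.006 m and angle between keeper's own z axis and vertical below 0.08 rad and contact force between keeper and the fingers below 0.3 N and contact force between keeper and stand below 0.2 N and linear speed of keeper below 0.02 m/s and height (world z) of capped_tube below 0.045 m), for 0.2 s.
2. the capped tube is held by the fingers and out of its socket (foot more than 90 mm above the worktop) (height (world z) of capped_tube above 0.09 m and contact force between the fingers and capped_tube above 1 N), for 0.1 s.
At the end, for the whole second after the job is handed in: The gripper holds the capped tube still, cap up within 8 degrees, foot over 14 cm above the worktop, touching only the fingers; the keeper bar lies flat on the worktop, let go and clear of the stand; the short tubes have moved under 2 cm, the bystanders under 3 cm (height (world z) of capped_tube above 0.14 m and angle between capped_tube's own z axis and vertical below 0.14 rad and contact force between the fingers and capped_tube above 1 N and contact force between capped_tube and stand below 0.1 N and contact force between capped_tube and keeper below 0.1 N and linear speed of capped_tube below 0.03 m/s and angular speed of capped_tube below 0.3 rad/s and height (world z) of keeper below 0.006 m and angle between keeper's own z axis and vertical below 0.08 rad and contact force between keeper and the fingers below 0.3 N and contact force between keeper and stand below 0.2 N and linear speed of keeper below 0.02 m/s and distance of each of short_tube_a, short_tube_b from where it was at the start of the episode below 0.02 m and distance of each of timer, jar, jar_lid, cone from where it was at the start of the episode below 0.03 m); the arm keeps its last pose, push and grip.
It fails at once if a short tube is pulled out or moved by more than 2 cm (distance of any of short_tube_a, short_tube_b from where it was at the start of the episode above 0.02 m).
It fails at once if a bystander is moved by more than 3 cm (distance of any of timer, jar, jar_lid, cone from where it was at the start of the episode above 0.03 m).
It fails at once if the keeper bar is dropped or thrown down on the worktop (over 0.6 m/s close above it) (height (world z) of keeper below 0.03 m and linear speed of keeper above 0.6 m/s).
It also fails if it takes over 43 s, if anything falls off the work surface, if the arm or the gripper's body presses on something with over 40 N, if the wrist force passes 120 N, or if a joint passes its speed limit or range.

## Robot

A 6-joint arm with a two-finger parallel gripper is mounted at the origin on a cart in front of the work surface, level with it; the furniture and walls round the work are solid. World frame = base frame: x ahead of the robot, y to its left, z up, the work surface at z = 0. Lengths are in mm, angles in rad, forces in N, time in s.
With the tool pointing down it reaches from about 250 to 800 mm from the base axis. Payload 8.5 kg.
Tool frame: the origin (TCP) lies at the very end of the fingers, on their centre line; the grasp point (between the pads) lies 19 mm behind it; y points along the fingers, z is the direction in which the jaws open and shut, and the axes are right-handed (so a half turn about y gives the same grasp; the last joint's range is limited). The gripper opens to 85 mm and grips with 20 to 120 N. Pads are 22 mm wide; open, the fingers measure 114 mm over their backs; the gripper's body (76 mm by 85 mm) begins 54 mm behind the grasp point. The pads swing forward as they close: fully open they stand 13 mm farther back than shut.
Start: joints at [1.189, 0.238, -0.013, 1.319, 0, 1.571], TCP at [195.592, 487.157, 231.276] pointing down, gripper open.
Joint ranges: [-2.66, 2.66], [-1.03, 1.9], [-1.14, 1.46], [-1.82, 2.27], [-1.45, 1.34], [-3.14, 3.14]. Speed limits (rad/s): [2.22, 2.22, 2.79, 3.14, 3.14, 3.14].

## Interface

Orientations are given as a unit quaternion [x, y, z, w].
In Python, from plant import arm gives the robot as it stands. The module is installed in compiled form; this text tells all that it offers.
- The arm moves only by the tool play_rows, never from a script. Its argument "commands" is a list of rows, each an object with "offset": the shift along the tool's x, y, z in mm, a list of three; "dr": the turn, a rotation vector about the tool's x, y, z in rad, a list of three; "hand": the finger opening in mm, from 0 to 85.4. A call has exactly 5 rows; each row is the pose to reach, as a shift and turn from the pose commanded when the call began, along the tool's axes at that moment; what a row does not reach only later rows make up. A row lasts 1/10 s, in which the tool goes at most 50 mm and 8.59 degrees, less where a joint would pass 70% of its speed; a pose out of reach is approached as far as the arm can. A call with a gripper value outside its range is refused whole. The fingers move at their own pace and stop on an object; "squeeze" is the grip in N (left out, the last holds). Time passes only in rows, so rows that repeat a pose let the fingers close, or fill a call up. It gives the time, the measured TCP pose, the force and the opening at its end, in the units of the state.
- arm.observe(): the state, without advancing time (a new reading comes with each control period).
- arm.get_image(name): name is "scene" or "top" or "wrist"; returns a dict with "img" (420x560x3 uint8, red, green, blue), "mtx" (3x3 intrinsics, pixels), "rvec" (rotation vector, rad) and "tvec" (3), from world to camera coordinates, as OpenCV has them. Camera axes: x right, y down, z forward; pixel columns grow to the right and rows downward; lengths in mm; the calibration is good to about 2 mm. The wrist camera is an equidistant fisheye: a pixel r from the principal point sees the ray r / f radians off the axis. A picture is of the moment at which its call begins. There is no depth.
- arm.job_done(): hands the job in, once; it reports no verdict.
The state is a dict: "time": time; "qpos": joint angles; "qvel": joint speeds; "joint_efforts": joint torques, N m; "position": TCP position; "tool_rot": TCP orientation; "contact_force": force on the tool from outside, world axes, zero at the start; "moment": the same for the moment, N m; "finger_gap": finger opening in mm.
Only numpy, scipy, OpenCV 4.12 (cv2) and the standard library are available. Lean on these libraries where they do the work, as an engineer would, in place of code of your own. Each camera call takes 0.05 s, during which the arm holds its last target. There are 200 camera calls.

## Working session

There is one attempt and no reset: what is moved stays moved. The work goes in short steps, Python scripts to look and compute and a tool call to move; the robot and the scene stay as the last step left them, time stands still between calls to the robot, and variables do not carry over. Pictures are saved under pics/ and viewed, about 8 in all and at most 12, crops included, and the job is handed in when it is done.

Besides the shell and the picture viewer there is one more tool, called after "Emit:" as name(argument=value, ...), one argument or row to a line, values as JSON. play_rows: Moves the arm, as the interface text tells. Its arguments: {"type":"object","properties":{"commands":{"type":"array"},"squeeze":{"type":"number"}},"required":["commands"]}

```bash
mkdir -p pics
cat > h.py <<'E'
import numpy as np,cv2
from plant import arm
from scipy.spatial.transform import Rotation as R
def snap(name,fn):
    d=arm.get_image(name); cv2.imwrite('pics/'+fn+'.png',d['img'][:,:,::-1]); np.savez('pics/'+fn+'.npz',**d); return d
def load(fn): return dict(np.load('pics/'+fn+'.npz'))
def ray(d,u,v,fish=False):
    M=d['mtx'];Rm=cv2.Rodrigues(np.array(d['rvec'],float))[0];t=np.array(d['tvec'],float).ravel()
    x=(u-M[0,2])/M[0,0];y=(v-M[1,2])/M[1,1]
    if fish:
        r=np.hypot(x,y);s=np.sin(r)/r if r>0 else 1;c=np.array([x*s,y*s,np.cos(r)])
    else: c=np.array([x,y,1.])
    w=Rm.T@c; return -Rm.T@t, w/np.linalg.norm(w)
def onz(d,u,v,z,fish=False):
    o,w=ray(d,u,v,fish);return o+w*(z-o[2])/w[2]
def cross(a,b):
    (o1,w1),(o2,w2)=a,b
    s=np.linalg.lstsq(np.c_[w1,-w2],o2-o1,rcond=None)[0];p,q=o1+s[0]*w1,o2+s[1]*w2
    return (p+q)/2,np.linalg.norm(p-q)
def proj(d,P,fish=False):
    M=d['mtx'];Rm=cv2.Rodrigues(np.array(d['rvec'],float))[0];c=Rm@np.array(P,float)+np.array(d['tvec'],float).ravel()
    if fish:
        r=np.arctan2(np.hypot(c[0],c[1]),c[2]);n=np.hypot(c[0],c[1]);x,y=c[0]/n*r,c[1]/n*r
    else: x,y=c[:2]/c[2]
    return np.array([M[0,0]*x+M[0,2],M[1,1]*y+M[1,2]])
E
python3 - <<'E'
from h import *
for n in('scene','top'):
    d=snap(n,n+'0');o,_=ray(d,280,210);print(n,o,d['mtx'].tolist(),onz(d,280,210,0))
s=arm.observe();print(s['position'],s['tool_rot'],s['finger_gap'],s['contact_force'],s['time'])
a=load('scene0')['img'];b=load('top0')['img']
E
```

```text
scene [-209.93286676 -795.39403167  797.86469012] [[537.6641292282619, 0.0, 277.5113782397007], [0.0, 537.6641292282619, 210.26178161435018], [0.0, 0.0, 1.0]] [728.77225291 141.03237853   0.        ]
top [ 3.24469687e+02 -9.83887194e-02  1.48453997e+03] [[494.6696021817019, 0.0, 288.19265189764434], [0.0, 494.6696021817019, 204.3830180394917], [0.0, 0.0, 1.0]] [546.3114894   21.98016342   0.        ]
[195.46327337 486.8532566  230.75342678] [ 0.69470527 -0.13425849  0.13408465 -0.69381593] 85.40085296556906 [-0.47731101  0.3585927   0.1762327 ] 0.1
```

View pics/scene0.png

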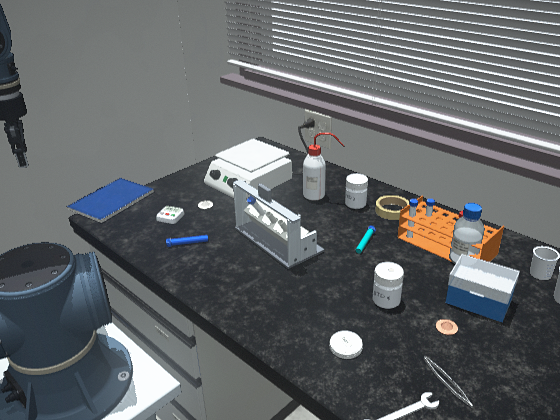

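View pics/top0.png

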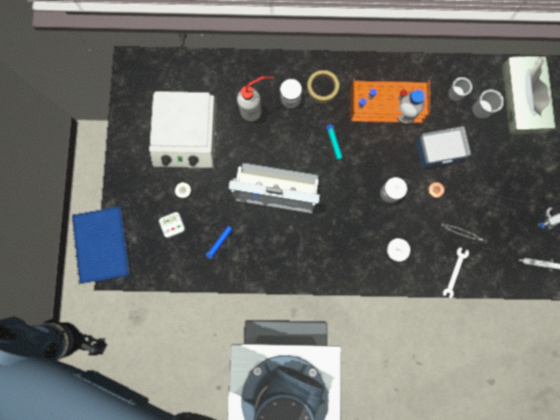

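The scene view shows the stand at about (278,222), with the keeper bar along its top and a blue cap near (250,200). In the top view the stand is at (275,188), and blue and turquoise decoys lie at (219,242) and (334,142). I'll enlarge both crops.

Run:
```python
from h import *
a=load('scene0')['img'][165:275,220:335,::-1];b=load('top0')['img'][155:220,220:330,::-1]
a=cv2.resize(a,None,fx=3.4,fy=3.4,interpolation=cv2.INTER_CUBIC);b=cv2.resize(b,None,fx=3.7,fy=3.7,interpolation=cv2.INTER_CUBIC)
c=np.zeros((max(a.shape[0],b.shape[0]),a.shape[1]+b.shape[1],3),np.uint8);c[:a.shape[0],:a.shape[1]]=a;c[:b.shape[0],a.shape[1]:]=b
print(c.shape,a.shape);cv2.imwrite('pics/crop0.png',c)
```

```text
(374, 798, 3) (374, 391, 3)
```

View pics/crop0.png

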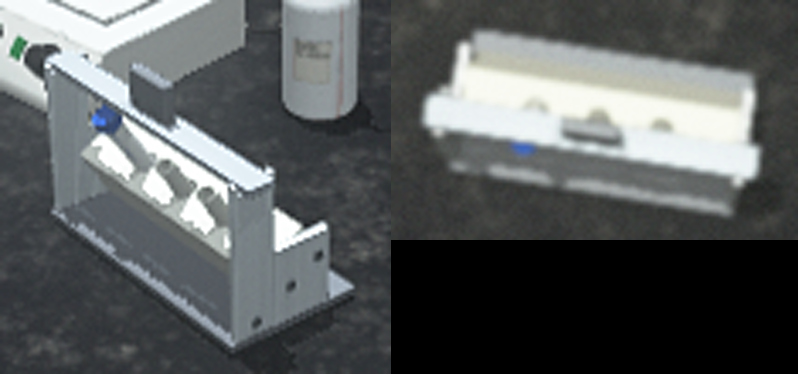

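The crop shows the cap (blue) at the stand's +y end, the left socket. The bar ends are at crop (426,110) and (758,162) in the top view, with the tab near (592,128).

Run:
```python
from h import *
d=load('top0');s=load('scene0')
T=lambda u,v:(220+(u-391)/3.7,155+v/3.7);S=lambda u,v:(220+u/3.4,165+v/3.4)
l=onz(d,*T(426,110),142);r=onz(d,*T(758,162),142);print(l,r,np.linalg.norm(l-r),(l+r)/2,'yaw',np.degrees(np.arctan2(-(l-r)[0],(l-r)[1])))
print('tab top',onz(d,*T(593,122),175))
# scene bar ends and tab
l2=onz(s,*S(54,60),142);r2=onz(s,*S(255,180),142);print(l2,r2,(l2+r2)/2,np.linalg.norm(l2-r2),'yaw',np.degrees(np.arctan2(-(l2-r2)[0],(l2-r2)[1])))
print('tab',onz(s,*S(150,74),175))
for n in (d,s):
    im=n['img'].astype(int);m=(im[...,2]>im[...,0]+60)&(im[...,2]>100)
    k,lab,st,c=cv2.connectedComponentsWithStats(m.astype(np.uint8));print([(st[i].tolist(),c[i].round(1)) for i in range(1,k) if st[i,4]>5])
o=arm.observe();print(R.from_quat(o['tool_rot']).as_matrix().round(3))
```

```text
[592.98086081 161.11736744 142.        ] [558.45056191 -87.3945623  142.        ] 250.89942360930567 [575.71571136  36.86140257 142.        ] yaw -7.910499711468994
tab top [579.89455289  35.24138616 175.        ]
[583.86672395 155.48340482 142.        ] [559.37242861 -76.10692565 142.        ] [571.61957628  39.68823959 142.        ] 232.88205527880208 yaw -6.0374780384462685
tab [575.49771246  40.36677518 175.        ]
[([370, 89, 6, 7, 31], array([372.5,  91.9])), ([411, 90, 13, 13, 138], array([417.1,  96.1])), ([360, 99, 6, 6, 30], array([362.4, 101.4])), ([326, 124, 16, 35, 225], array([333.9, 141.1])), ([253, 194, 6, 3, 13], array([255.3, 194.8])), ([73, 207, 55, 76, 3328], array([100.1, 244.8])), ([540, 223, 5, 4, 16], array([542. , 224.6])), ([206, 226, 26, 33, 261], array([218.5, 242.2]))]
[([67, 178, 86, 42, 1625], array([109.8, 198.1])), ([247, 196, 7, 6, 28], array([249.8, 199. ])), ([410, 198, 8, 8, 48], array([413.4, 201.8])), ([427, 199, 8, 7, 40], array([430.5, 201.6])), ([464, 203, 18, 17, 178], array([473.2, 209.4])), ([356, 225, 20, 27, 170], array([365.8, 237.3])), ([166, 235, 42, 12, 280], array([186.2, 239.7])), ([446, 285, 61, 37, 982], array([475. , 303.3]))]
[[ 0.928 -0.     0.373]
 [-0.373 -0.001  0.928]
 [-0.    -1.    -0.001]]
```

Emit:
play_rows(
  commands=[
    {"offset":[40,-2,-21],"dr":[0,0.13,0],"hand":60},
    {"offset":[80,-4,-42],"dr":[0,0.26,0],"hand":60},
    {"offset":[120,-6,-63],"dr":[0,0.39,0],"hand":60},
    {"offset":[160,-8,-84],"dr":[0,0.52,0],"hand":60},
    {"offset":[200,-10,-105],"dr":[0,0.65,0],"hand":60},
  ],
  squeeze=40,
)

```text
time: 0.6
position: [342.7, 313.6, 241.2]
tool_rot: [0.614, -0.35, 0.35, -0.614]
contact_force: [1.2, 0.9, 0.4]
finger_gap: 59.9
```

```bash
cat >> h.py <<'E'
def need(p,y,z):
    """shift (mm) and turn (rad) in tool axes from the measured pose to TCP p, tool y axis y, tool z axis z"""
    s=arm.observe();A=R.from_quat(s['tool_rot']);y=np.array(y,float);y/=np.linalg.norm(y);z=np.array(z,float);z-=y*(y@z);z/=np.linalg.norm(z)
    B=R.from_matrix(np.c_[np.cross(y,z),y,z])
    print('t',s['time'],'pos',s['position'].round(1) if hasattr(s['position'],'round') else s['position'],'F',np.round(s['contact_force'],1),'gap',round(s['finger_gap'],1))
    print('off',A.inv().apply(np.array(p)-s['position']).round(1),'dr',(A.inv()*B).as_rotvec().round(3),'q',np.round(s['qpos'],2))
sx=np.array([.9905,-.1376,0]);sy=np.array([.1376,.9905,0]);dn=[0,0,-1]
E
python3 -c "
from h import *
need([575,37,270],dn,sx)"
```

```text
t 0.6 pos [342.7 313.6 241.2] F [1.2 0.9 0.4] gap 59.9
off [356.3 -28.8  59.1] dr [0.    0.672 0.   ] q [ 0.74  0.13 -0.12  1.32 -0.    1.78]
```

Emit:
play_rows(
  commands=[
    {"offset":[44,-4,7],"dr":[0,0.134,0],"hand":60},
    {"offset":[88,-8,14],"dr":[0,0.268,0],"hand":60},
    {"offset":[132,-12,21],"dr":[0,0.402,0],"hand":60},
    {"offset":[176,-15,29],"dr":[0,0.536,0],"hand":60},
    {"offset":[220,-18,36],"dr":[0,0.67,0],"hand":60},
  ],
)

```text
time: 1.1
position: [486.8, 143.2, 259.3]
tool_rot: [-0.465, 0.533, -0.533, 0.465]
contact_force: [0.5, 0.8, -0.0]
finger_gap: 60.1
```

```bash
python3 -c "
from h import *
need([575,37,270],dn,sx)"
```

```text
t 1.1 pos [486.8 143.2 259.3] F [ 0.5  0.8 -0. ] gap 60.1
off [ 93.2 -10.7 101.9] dr [0.    0.001 0.   ] q [0.29 0.2  0.01 1.38 0.   1.99]
```

Emit:
play_rows(
  commands=[
    {"offset":[31,-3,34],"dr":[0,0,0],"hand":60},
    {"offset":[62,-6,68],"dr":[0,0,0],"hand":60},
    {"offset":[93,-10,102],"dr":[0,0,0],"hand":60},
    {"offset":[93,-10,102],"dr":[0,0,0],"hand":60},
    {"offset":[93,-10,102],"dr":[0,0,0],"hand":60},
  ],
)

```text
time: 1.6
position: [575.1, 38.3, 268.4]
tool_rot: [-0.466, 0.533, -0.532, 0.465]
contact_force: [0.1, 0.5, 0.0]
finger_gap: 60.2
```

```bash
python3 -c "
from h import *
d=snap('wrist','w1');print(d['mtx'],ray(d,280,210,True))
need([575,37,270],dn,sx)
for p in ([577,37,175],[592.98,161.1,142],[558.45,-87.4,142]): print(proj(d,p,True))"
```

```text
[[325.1922621    0.         277.76186493]
 [  0.         325.1922621  207.85993087]
 [  0.           0.           1.        ]] (array([586.73525911, 115.73626819, 411.9808991 ]), array([-0.0358262 , -0.30643533, -0.95121705]))
t 1.65 pos [574.5  39.2 268.7] F [ 0.  -0.4 -0.1] gap 60.3
off [ 2.1 -1.3  0.8] dr [0.002 0.006 0.   ] q [0.07 0.32 0.2  1.45 0.   1.77]
[279.36075187 213.0679027 ]
[278.63683995  53.38315452]
[277.1437231  319.27947038]
```

View pics/w1.png

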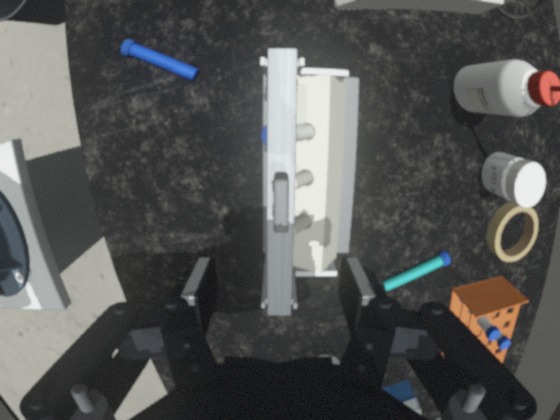

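The wrist view shows the bar from (283,48) to (279,314) and the tab near (281,203). Next I'll compute its pose.

```bash
python3 -c "
from h import *
d=load('w1')
l=onz(d,283,48,142,True);r=onz(d,279,314,142,True);print(l,r,np.linalg.norm(l-r),(l+r)/2,np.degrees(np.arctan2(-(l-r)[0],(l-r)[1])))
for z in (142,175): print(onz(d,281,173,z,True),onz(d,281,230,z,True))
im=d['img'].astype(int);m=(im[...,2]>im[...,0]+60)&(im[...,2]>100)
k,lab,st,c=cv2.connectedComponentsWithStats(m.astype(np.uint8));print([(st[i].tolist(),c[i].round(1)) for i in range(1,k) if st[i,4]>15])
g=d['img'].mean(2)
for v in (90,260,290,200,215): print(v,g[v,255:310].astype(int))
"
```

```text
[597.0991124  165.21191722 142.        ] [561.22215764 -80.87837523 142.        ] 248.69175282173364 [579.16063502  42.16677099 142.        ] -8.294588687234594
[581.69520797  61.24738847 142.        ] [575.01126873  10.05498008 142.        ]
[582.31125781  67.9076116  175.        ] [576.44430226  22.9724958  175.        ]
[([120, 39, 78, 41, 1093], array([157.9,  58.9])), ([261, 127, 5, 16, 58], array([263.5, 134.6])), ([384, 251, 67, 40, 761], array([417.9, 271.1])), ([488, 328, 12, 13, 96], array([493.7, 334.1])), ([500, 339, 11, 10, 83], array([505. , 343.7]))]
90 [ 91  82  84  84  84  84  93 110 141 154 143 133 159 191 210 213 214 216
 215 217 217 219 220 220 222 225 228 227 226 225 227 227 230 232 231 229
 227 225 224 221 208 196 205 218 223 223 224 222 222 223 224 225 226 230
 232]
260 [ 45  50  49  46  50  50  50  48  55  70  85 103 126 142 151 151 152 154
 149 151 151 154 155 155 155 153 152 151 149 151 156 156 153 154 152 149
 144 150 161 167 168 168 166 170 169 168 167 169 168 168 168 170 171 168
 169]
290 [ 52  56  53  50  49  52  58  80  94 100  98 104 121 139 145 147 148 149
 148 148 146 147 152 150 150 149 147 147 148 149 150 152 148 150 144 141
 126 110 104 101  92  74  56  57  52  54  48  56  54  53  57  51  55  55
  56]
200 [ 73  70  66  68  67  69  72  98 133 153 160 166 190 208 211 212 209 199
 173 151 155 164 170 173 174 175 173 175 174 174 169 159 153 169 199 214
 218 216 206 209 221 229 231 232 232 231 231 231 231 232 232 232 232 232
 232]
215 [ 59  59  54  58  58  58  61  70  89  99 109 138 179 207 216 213 205 176
 144 139 151 164 168 170 170 170 170 170 171 169 165 156 155 173 201 213
 216 211 201 195 192 191 184 167 148 131 123 119 122 124 130 137 148 164
 176]
```

```bash
sed -i '/^sx=/d' h.py
cat >> h.py <<'E'
th=np.radians(-8.1);sx=np.array([np.cos(th),np.sin(th),0]);sy=np.array([-np.sin(th),np.cos(th),0]);dn=[0,0,-1]
K=np.array([579,42,0.])
E
python3 -c "
from h import *
need([579,42,148],dn,sx)"
```

```text
t 1.65 pos [574.5  39.2 268.7] F [ 0.  -0.4 -0.1] gap 60.3
off [ -3.4 120.7   4.3] dr [0.002 0.01  0.   ] q [0.07 0.32 0.2  1.45 0.   1.77]
```

Emit:
play_rows(
  commands=[
    {"offset":[-3,30,4],"dr":[0,0.005,0],"hand":60},
    {"offset":[-3,60,4],"dr":[0,0.005,0],"hand":60},
    {"offset":[-3,90,4],"dr":[0,0.005,0],"hand":60},
    {"offset":[-3,120,4],"dr":[0,0.005,0],"hand":60},
    {"offset":[-3,120,4],"dr":[0,0.005,0],"hand":40},
  ],
)

```text
time: 2.15
position: [575.9, 42.9, 145.9]
tool_rot: [-0.467, 0.534, -0.531, 0.463]
contact_force: [-1.2, -0.1, -0.3]
finger_gap: 46.9
```

Emit:
play_rows(
  commands=[
    {"offset":[0,0,0],"dr":[0,0,0],"hand":25},
    {"offset":[0,0,0],"dr":[0,0,0],"hand":15},
    {"offset":[0,0,0],"dr":[0,0,0],"hand":5},
    {"offset":[0,0,0],"dr":[0,0,0],"hand":5},
    {"offset":[0,0,0],"dr":[0,0,0],"hand":5},
  ],
  squeeze=50,
)

```text
time: 2.65
position: [579.7, 42.3, 151.0]
tool_rot: [0.464, -0.533, 0.533, -0.466]
contact_force: [-3.5, 2.7, 7.3]
finger_gap: 10.9
```

Emit:
play_rows(
  commands=[
    {"offset":[0,-5,0],"dr":[0,0,0],"hand":5},
    {"offset":[0,-18,0],"dr":[0,0,0],"hand":5},
    {"offset":[0,-33,0],"dr":[0,0,0],"hand":5},
    {"offset":[0,-48,0],"dr":[0,0,0],"hand":5},
    {"offset":[0,-60,0],"dr":[0,0,0],"hand":5},
  ],
)

```text
time: 3.15
position: [579.6, 41.6, 210.8]
tool_rot: [0.465, -0.532, 0.533, -0.465]
contact_force: [0.8, 0.2, -2.3]
finger_gap: 10.9
```

```bash
python3 -c "
from h import *
d=load('w1');print(onz(d,197,75,8,True),onz(d,124,45,8,True))
need([430,10,208],dn,sx)
snap('scene','s1');d=snap('wrist','w2')
print(proj(load('s1'),[579,42,200]))
a=load('s1')['img'][130:270,200:340,::-1];a=cv2.resize(a,None,fx=2.8,fy=2.8);b=cv2.resize(d['img'][:,130:430,::-1],None,fx=392/420,fy=392/420)
cv2.imwrite('pics/c2.png',np.hstack([a,b]))
"
```

```text
[492.65650306 173.27023462   8.        ] [398.89093719 237.35588409   8.        ]
t 3.15 pos [579.6  41.6 210.8] F [ 0.8  0.2 -2.3] gap 10.9
off [  51.7    2.6 -144. ] dr [-0.001  0.005  0.   ] q [ 0.07  0.34  0.08  1.31 -0.    1.78]
[264.28550514 176.89655731]
```

View pics/c2.png

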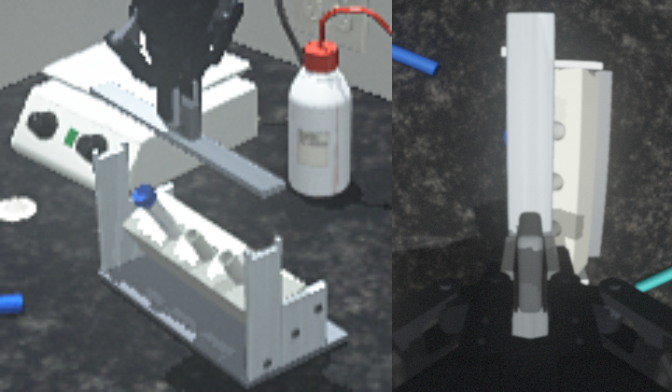

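The bar is lifted and level in the gripper. The stand is undisturbed and the cap is exposed. Next I'll carry the bar back and lower it.

Emit:
play_rows(
  commands=[
    {"offset":[8,0,-24],"dr":[0,0,0],"hand":5},
    {"offset":[21,0,-60],"dr":[0,0,0],"hand":5},
    {"offset":[34,0,-96],"dr":[0,0,0],"hand":5},
    {"offset":[45,0,-126],"dr":[0,0,0],"hand":5},
    {"offset":[52,0,-144],"dr":[0,0,0],"hand":5},
  ],
)

```text
time: 3.75
position: [426.8, 9.4, 208.8]
tool_rot: [-0.465, 0.533, -0.533, 0.464]
contact_force: [-0.4, 0.3, -1.3]
finger_gap: 10.8
```

Emit:
play_rows(
  commands=[
    {"offset":[0,30,0],"dr":[0,0,0],"hand":5},
    {"offset":[0,70,0],"dr":[0,0,0],"hand":5},
    {"offset":[0,110,0],"dr":[0,0,0],"hand":5},
    {"offset":[0,145,0],"dr":[0,0,0],"hand":5},
    {"offset":[0,165,0],"dr":[0,0,0],"hand":5},
  ],
)

```text
time: 4.25
position: [427.6, 9.7, 41.6]
tool_rot: [-0.466, 0.534, -0.532, 0.464]
contact_force: [-0.9, 0.3, -0.8]
finger_gap: 10.8
```

Emit:
play_rows(
  commands=[
    {"offset":[0,10,0],"dr":[0,0,0],"hand":5},
    {"offset":[0,17,0],"dr":[0,0,0],"hand":5},
    {"offset":[0,20,0],"dr":[0,0,0],"hand":5},
    {"offset":[0,22,0],"dr":[0,0,0],"hand":5},
    {"offset":[0,24,0],"dr":[0,0,0],"hand":5},
  ],
)

```text
time: 4.75
position: [430.2, 9.8, 20.9]
tool_rot: [0.464, -0.532, 0.533, -0.465]
contact_force: [0.4, -0.1, -1.9]
finger_gap: 10.9
```

Emit:
play_rows(
  commands=[
    {"offset":[0,1,0],"dr":[0,0,0],"hand":5},
    {"offset":[0,2,0],"dr":[0,0,0],"hand":5},
    {"offset":[0,2.5,0],"dr":[0,0,0],"hand":5},
    {"offset":[0,3,0],"dr":[0,0,0],"hand":5},
    {"offset":[0,3,0],"dr":[0,0,0],"hand":5},
  ],
)

```text
time: 5.25
position: [429.5, 9.8, 17.3]
tool_rot: [0.465, -0.533, 0.533, -0.465]
contact_force: [-0.4, -0.2, -2.7]
finger_gap: 10.8
```

Emit:
play_rows(
  commands=[
    {"offset":[0,0.5,0],"dr":[0,0,0],"hand":5},
    {"offset":[0,1,0],"dr":[0,0,0],"hand":5},
    {"offset":[0,1.5,0],"dr":[0,0,0],"hand":5},
    {"offset":[0,2,0],"dr":[0,0,0],"hand":5},
    {"offset":[0,2,0],"dr":[0,0,0],"hand":5},
  ],
)

```text
time: 5.75
position: [429.5, 9.8, 17.0]
tool_rot: [0.465, -0.533, 0.533, -0.465]
contact_force: [-9.3, 0.4, 30.2]
finger_gap: 11.3
```

Emit:
play_rows(
  commands=[
    {"offset":[0,-1,0],"dr":[0,0,0],"hand":5},
    {"offset":[0,-1.5,0],"dr":[0,0,0],"hand":5},
    {"offset":[0,-1.5,0],"dr":[0,0,0],"hand":14},
    {"offset":[0,-1.5,0],"dr":[0,0,0],"hand":25},
    {"offset":[0,-1.5,0],"dr":[0,0,0],"hand":45},
  ],
)

```text
time: 6.25
position: [429.5, 9.8, 16.7]
tool_rot: [-0.465, 0.533, -0.533, 0.465]
contact_force: [-0.9, 0.1, 0.6]
finger_gap: 38.3
```

Emit:
play_rows(
  commands=[
    {"offset":[0,0,0],"dr":[0,0,0],"hand":60},
    {"offset":[0,-25,0],"dr":[0,0,0],"hand":60},
    {"offset":[0,-65,0],"dr":[0,0,0],"hand":60},
    {"offset":[0,-110,0],"dr":[0,0,0],"hand":60},
    {"offset":[0,-150,0],"dr":[0,0,0],"hand":60},
  ],
)

```text
time: 6.75
position: [429.3, 9.8, 168.7]
tool_rot: [0.465, -0.533, 0.533, -0.465]
contact_force: [0.2, 0.9, -1.2]
finger_gap: 59.9
```

```bash
python3 -c "
from h import *
need([430,10,208],dn,sx)
snap('scene','s2');d=snap('wrist','w3');snap('top','t2')
a=load('s2')['img'][150:300,180:330,::-1];a=cv2.resize(a,None,fx=2.6,fy=2.6);b=cv2.resize(d['img'][:,70:500,::-1],None,fx=390/420,fy=390/420)
cv2.imwrite('pics/c3.png',np.hstack([a,b]))
"
```

```text
t 6.75 pos [429.3   9.8 168.7] F [ 0.2  0.9 -1.2] gap 59.9
off [ -0.3 -39.3   0.7] dr [-0.     0.005  0.   ] q [ 0.02  0.11 -0.34  1.12 -0.    1.73]
```

View pics/c3.png

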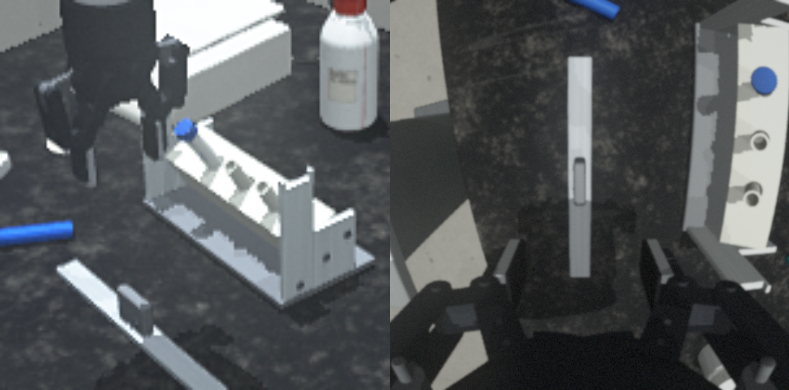

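The keeper lies flat on the worktop, tab up and clear of the stand; the cap is visible in all views. Now I'll triangulate the cap.

```bash
python3 -c "
from h import *
rs={}
for n,box in (('s1',(235,185,275,215)),('s2',(235,185,275,215)),('t2',(240,180,275,210)),('w3',(420,50,500,130))):
    d=load(n);im=d['img'].astype(int);m=(im[...,2]>im[...,0]+50)&(im[...,2]>90)
    M=np.zeros_like(m);x0,y0,x1,y1=box;M[y0:y1,x0:x1]=m[y0:y1,x0:x1]
    v,u=np.nonzero(M);print(n,len(u),u.mean() if len(u) else 0,v.mean() if len(u) else 0, (u.min(),u.max(),v.min(),v.max()) if len(u) else 0)
    c,r=cv2.minEnclosingCircle(np.c_[u,v].astype(np.float32)) if len(u) else ((0,0),0);print(c,r)
    if len(u): rs[n]=ray(d,u.mean(),v.mean(),n[0]=='w')
import itertools
for a,b in itertools.combinations(rs,2): print(a,b,cross(rs[a],rs[b]))
O=K+52*sx
print('pred',O-53.3*sx+50*sy+[0,0,115.9])
ax=-.5*sx+np.array([0,0,.866])
d=load('w3');print('mouths proj',[proj(d,O-25*sx+k*50*sy+[0,0,67],True).round(1) for k in(1,0,-1)],[proj(d,O-25*sx+k*50*sy+[0,0,67]+33*ax,True).round(1) for k in(0,-1)])
"
```

```text
s1 48 250.9375 199.47916666666666 (np.int64(247), np.int64(255), np.int64(196), np.int64(203))
(250.96665954589844, 199.86666870117188) 4.12548828125
s2 53 251.1509433962264 199.16981132075472 (np.int64(247), np.int64(255), np.int64(195), np.int64(203))
(251.0, 199.25) 4.366162300109863
t2 39 255.5897435897436 192.53846153846155 (np.int64(252), np.int64(259), np.int64(190), np.int64(195))
(255.57691955566406, 192.73077392578125) 3.6509101390838623
w3 613 472.77161500815663 86.11256117455139 (np.int64(460), np.int64(486), np.int64(72), np.int64(100))
(472.7727355957031, 86.18181610107422) 14.450428009033203
s1 s2 (array([-209.93286676, -795.39403167,  797.86469012]), np.float64(0.0))
s1 t2 (array([575.78831718,  90.18970009, 120.32714761]), np.float64(1.6960069730123029))
s1 w3 (array([578.1937785 ,  93.03476629, 118.76046809]), np.float64(1.920397580755671))
s2 t2 (array([575.89282386,  89.92781336, 121.21823906]), np.float64(1.025311381096292))
s2 w3 (array([578.3641156 ,  92.89175188, 119.29536592]), np.float64(0.9939983485029538))
t2 w3 (array([576.08783458,  91.0695781 , 123.15436561]), np.float64(3.1634698630507065))
pred [584.75803084  91.68435449 115.9       ]
mouths proj [array([471.5,  93.5]), array([467.6, 150.1]), array([460.5, 204.6])] [array([469.9, 154. ]), array([461.5, 214.7])]
```

```bash
cat >> h.py <<'E'
t=np.radians(31.5);ax=-np.sin(t)*sx+np.array([0,0,np.cos(t)]);jz=np.cos(t)*sx+np.array([0,0,np.sin(t)])
Ct=np.array([578.5,92,123.])
E
python3 -c "
from h import *
need(Ct+70*ax,-ax,jz)"
```

```text
t 6.9 pos [431.1   9.8 169.1] F [ 0.4 -0.4  0.1] gap 60.3
off [-101.6  -13.    98.3] dr [ 0.545  0.005 -0.002] q [ 0.02  0.11 -0.34  1.12 -0.    1.73]
```

Emit:
play_rows(
  commands=[
    {"offset":[-20,-8,20],"dr":[0.11,0,0],"hand":50},
    {"offset":[-41,-13,39],"dr":[0.22,0,0],"hand":50},
    {"offset":[-61,-13,59],"dr":[0.33,0,0],"hand":50},
    {"offset":[-81,-13,79],"dr":[0.44,0,0],"hand":50},
    {"offset":[-101,-13,98],"dr":[0.545,0.005,0],"hand":50},
  ],
)

```text
time: 7.4
position: [540.2, 97.1, 179.1]
tool_rot: [0.32, -0.37, 0.658, -0.572]
contact_force: [0.7, -0.8, -1.7]
finger_gap: 50.2
```

Emit:
play_rows(
  commands=[
    {"offset":[0,0,0],"dr":[0,0,0],"hand":50},
    {"offset":[0,0,0],"dr":[0,0,0],"hand":50},
    {"offset":[0,0,0],"dr":[0,0,0],"hand":50},
    {"offset":[0,0,0],"dr":[0,0,0],"hand":50},
    {"offset":[0,0,0],"dr":[0,0,0],"hand":50},
  ],
)

```text
time: 7.9
position: [540.5, 96.0, 180.0]
tool_rot: [0.321, -0.371, 0.658, -0.571]
contact_force: [-0.1, -0.0, 0.7]
finger_gap: 49.9
```

```bash
python3 -c "
from h import *
d=snap('wrist','w4')
need(Ct+70*ax,-ax,jz)
im=d['img'].astype(int);m=(im[...,2]>im[...,0]+50)&(im[...,2]>90)
k,lab,st,c=cv2.connectedComponentsWithStats(m.astype(np.uint8));print([(st[i].tolist(),c[i].round(1)) for i in range(1,k) if st[i,4]>30])
for s in (0,-9.5,-19): print(s,proj(d,Ct+s*ax,True))
"
```

```text
t 7.95 pos [540.5  96.1 179.9] F [ 0.8 -0.1  1.4] gap 50.1
off [-1.3 -1.5  2.8] dr [ 0.005 -0.001 -0.001] q [ 0.3  -0.01 -0.61  0.47 -0.22  1.95]
[([0, 74, 117, 61, 2522], array([ 55.3, 104.1])), ([264, 207, 28, 27, 607], array([277.8, 220.1])), ([370, 271, 18, 21, 204], array([378.2, 280.7]))]
0 [280.29148303 221.63357338]
-9.5 [280.26720982 217.12781417]
-19 [280.24445037 212.95507432]
```

View pics/w4.png

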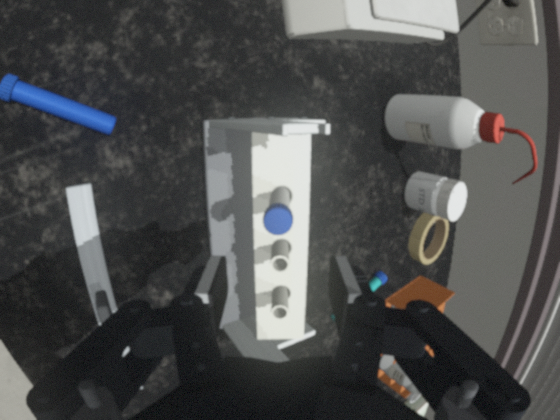

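The wrist view shows the cap top centred between the fingers at (278,220), 2.5 px left of the prediction. The tube body runs down to about (284,190), so it leans about 2° more than I assumed. I'll refine and approach.

```bash
sed -i '/^t=np/d;/^Ct=/d' h.py
cat >> h.py <<'E'
t=np.radians(33.5);ax=-np.sin(t)*sx+np.array([0,0,np.cos(t)]);jz=np.cos(t)*sx+np.array([0,0,np.sin(t)])
Ct=np.array([577,93,122.])
E
python3 -c "
from h import *
d=load('w4')
for s in (0,-19,-40,-60): print(s,proj(d,Ct+s*ax,True))
g=d['img'].mean(2)
for v in (196,200,204): print(v,g[v,265:305].astype(int))
need(Ct+20*ax,-ax,jz);need(Ct-27*ax,-ax,jz)"
```

```text
0 [277.5297676  220.56872682]
-19 [278.57646019 211.96622777]
-40 [279.56549603 203.83289226]
-60 [280.37593955 197.16479886]
196 [159 161 161 158 153 138 123 119 118 120 123 128 133 136 143 146 154 161
 166 173 177 181 182 179 155 139 160 196 217 227 227 227 226 227 228 228
 227 227 227 227]
200 [172 169 167 161 144 127 120 117 117 119 126 128 132 139 143 150 156 161
 167 171 175 180 183 182 175 179 198 215 224 226 227 227 227 228 228 228
 227 228 228 227]
204 [172 171 168 156 133 112 106 101 102  99  98 100 100  97 100 109 111 115
 127 141 156 170 179 189 203 218 224 226 228 227 227 227 227 227 227 226
 228 227 227 227]
t 7.95 pos [540.5  96.1 179.9] F [ 0.8 -0.1  1.4] gap 50.1
off [-2.1 48.5  0.5] dr [ 0.04  -0.001 -0.001] q [ 0.3  -0.01 -0.61  0.47 -0.22  1.95]
t 7.95 pos [540.5  96.1 179.9] F [ 0.8 -0.1  1.4] gap 50.1
off [-2.  95.5  2.4] dr [ 0.04  -0.001 -0.001] q [ 0.3  -0.01 -0.61  0.47 -0.22  1.95]
```

Emit:
play_rows(
  commands=[
    {"offset":[-2,25,0],"dr":[0.04,0,0],"hand":50},
    {"offset":[-2,50,0.5],"dr":[0.04,0,0],"hand":50},
    {"offset":[-2,70,1.5],"dr":[0.04,0,0],"hand":50},
    {"offset":[-2,85,2],"dr":[0.04,0,0],"hand":50},
    {"offset":[-2,95,2.4],"dr":[0.04,0,0],"hand":50},
  ],
)

```text
time: 8.45
position: [591.6, 90.9, 98.7]
tool_rot: [0.31, -0.358, 0.665, -0.577]
contact_force: [0.2, 0.1, 0.8]
finger_gap: 50.1
```

Emit:
play_rows(
  commands=[
    {"offset":[0,0,0],"dr":[0,0,0],"hand":40},
    {"offset":[0,0,0],"dr":[0,0,0],"hand":30},
    {"offset":[0,0,0],"dr":[0,0,0],"hand":24},
    {"offset":[0,0,0],"dr":[0,0,0],"hand":18},
    {"offset":[0,0,0],"dr":[0,0,0],"hand":12},
  ],
  squeeze=30,
)

```text
time: 8.95
position: [591.3, 91.6, 100.5]
tool_rot: [0.31, -0.357, 0.665, -0.578]
contact_force: [-4.3, 0.2, 4.5]
finger_gap: 18.7
```

Emit:
play_rows(
  commands=[
    {"offset":[0,0,0],"dr":[0,0,0],"hand":10},
    {"offset":[0,0,0],"dr":[0,0,0],"hand":10},
    {"offset":[0,-2,0],"dr":[0,0,0],"hand":10},
    {"offset":[0,-4,0],"dr":[0,0,0],"hand":10},
    {"offset":[0,-6,0],"dr":[0,0,0],"hand":10},
  ],
)

```text
time: 9.45
position: [588.1, 91.9, 105.0]
tool_rot: [0.31, -0.358, 0.665, -0.578]
contact_force: [-0.1, 0.6, -0.1]
finger_gap: 18.9
```

Emit:
play_rows(
  commands=[
    {"offset":[0,-8,0],"dr":[0,0,0],"hand":10},
    {"offset":[0,-18,0],"dr":[0,0,0],"hand":10},
    {"offset":[0,-28,0],"dr":[0,0,0],"hand":10},
    {"offset":[0,-38,0],"dr":[0,0,0],"hand":10},
    {"offset":[0,-48,0],"dr":[0,0,0],"hand":10},
  ],
)

```text
time: 9.95
position: [561.3, 95.7, 145.9]
tool_rot: [0.31, -0.358, 0.665, -0.578]
contact_force: [0.4, -1.2, -0.8]
finger_gap: 19.2
```

Emit:
play_rows(
  commands=[
    {"offset":[0,-20,0],"dr":[0,0,0],"hand":10},
    {"offset":[0,-45,0],"dr":[0,0,0],"hand":10},
    {"offset":[0,-70,0],"dr":[0,0,0],"hand":10},
    {"offset":[0,-90,0],"dr":[0,0,0],"hand":10},
    {"offset":[0,-100,0],"dr":[0,0,0],"hand":10},
  ],
)

```text
time: 10.45
position: [506.7, 103.5, 230.5]
tool_rot: [0.309, -0.357, 0.665, -0.579]
contact_force: [0.0, 0.1, 0.8]
finger_gap: 18.8
```

```bash
python3 -c "
from h import *
s=arm.observe();p=np.array(s['position']);print(p)
need([p[0],p[1]-20,p[2]+60],dn,sx)"
```

```text
[506.68278582 103.52622212 230.46716772]
t 10.45 pos [506.7 103.5 230.5] F [0.  0.1 0.8] gap 18.8
off [ 19.7 -48.4  35.6] dr [-0.587  0.    -0.003] q [ 0.36 -0.13 -0.6   0.57 -0.27  2.  ]
```

Emit:
play_rows(
  commands=[
    {"offset":[4,-10,7],"dr":[-0.07,0,0],"hand":10},
    {"offset":[8,-20,14],"dr":[-0.18,0,0],"hand":10},
    {"offset":[12,-30,21],"dr":[-0.29,0,0],"hand":10},
    {"offset":[16,-40,28],"dr":[-0.4,0,0],"hand":10},
    {"offset":[20,-48,35],"dr":[-0.5,0,0],"hand":10},
  ],
)

```text
time: 10.95
position: [507.1, 82.8, 288.9]
tool_rot: [0.444, -0.512, 0.555, -0.483]
contact_force: [0.8, -0.2, 0.7]
finger_gap: 18.7
```

Emit:
play_rows(
  commands=[
    {"offset":[0,0,0],"dr":[-0.05,0,0],"hand":10},
    {"offset":[0,0,0],"dr":[-0.085,0,0],"hand":10},
    {"offset":[0,0,0],"dr":[-0.087,0,0],"hand":10},
    {"offset":[0,0,0],"dr":[-0.087,0,0],"hand":10},
    {"offset":[0,0,0],"dr":[-0.087,0,0],"hand":10},
  ],
)

```text
time: 11.45
position: [506.6, 83.0, 287.5]
tool_rot: [-0.464, 0.535, -0.533, 0.464]
contact_force: [-0.3, 0.1, -0.5]
finger_gap: 19.0
```

```bash
python3 -c "
from h import *
s=arm.observe();p=np.array(s['position'])
need(p,dn,sx)
d=snap('scene','s5');w=snap('wrist','w5');q=proj(d,p-[0,0,40]).astype(int);print(q)
for h in (27,8,-30,-81): print(h,proj(d,p+[0,0,h]),proj(w,p+[0,0,h],True))
x0,y0=max(q[0]-55,0),max(q[1]-60,0)
a=cv2.resize(d['img'][y0:y0+130,x0:x0+130,::-1],(400,400),interpolation=cv2.INTER_CUBIC);b=w['img'][:400,90:480,::-1];print(x0,y0)
cv2.imwrite('pics/c5.png',np.hstack([a,b]))"
```

```text
t 11.45 pos [506.6  83.  287.5] F [-0.3  0.1 -0.5] gap 19.0
off [0. 0. 0.] dr [ 0.001  0.001 -0.001] q [0.16 0.21 0.09 1.45 0.   1.87]
[228 164]
27 [226.80735983 137.42603645] [275.37407103 300.01946731]
8 [227.42393782 145.14515764] [275.69019854 278.10191434]
-30 [228.62797435 160.21884504] [276.16269375 245.74819969]
-81 [230.18557006 179.71884386] [276.58572979 217.17345968]
173 104
```

View pics/c5.png

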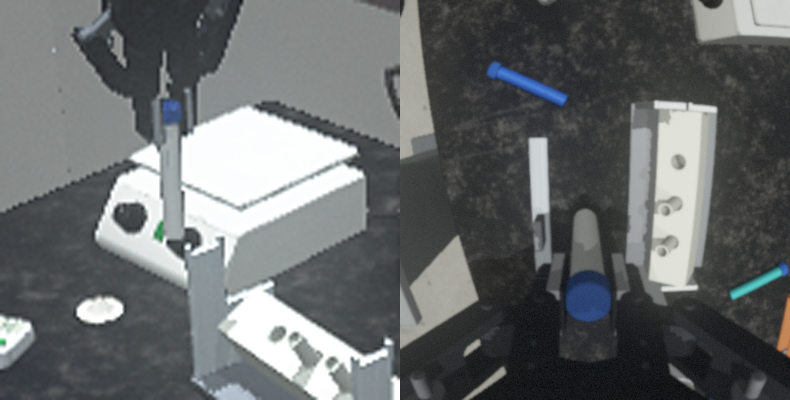

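The tube hangs upright between the fingers: cap at (278,295) and foot at (275,215) in the wrist view, against a predicted upright foot at (277,217). Both short tubes are still in their sockets and the bar is flat on the worktop. I'm handing the job in.

```bash
python3 -c "
from h import *
print(arm.job_done());s=arm.observe();print(s['time'],s['position'],s['finger_gap'])"
```

```text
the job is handed in; nothing more can be done
None
the job is handed in; nothing more can be done
```

The job is handed in at about 11.5 s on the robot clock, with the gripper still holding the capped tube. No verdict came back.

- **Keeper bar:** I lifted it straight out of the forks by its tab and laid it flat, tab up, at about x = 430, y = 10 mm. The press on the worktop peaked at about 30 N at the end of lowering. I backed off 1.5 mm before letting go.
- **Capped tube:** I pinched its cap along its measured lean of about 33.5°, drew it out along its own axis and turned it upright. The fingertips ended at z = 287 mm, so the foot should be about 205 mm up.

**Last checks:**
- **Tool:** It points straight down to within 0.002 rad, and the fingers read 19 mm open on the 20 mm cap. The outside force on the tool is under 1 N.
- **Pictures:** The tube's foot is within about 2 px of where an upright tube should be. Both short tubes are in their sockets, and the bar is flat and clear of the stand.
- **Bystanders:** I did not measure their positions again. The moves kept well away from them, and those visible in the last pictures looked undisturbed.

**One disagreement:** My first estimate of the cap from the stand's geometry differed from the triangulated one by several millimetres. The close wrist view settled it before the grasp.

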